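# Set the bottle slide to its index with the backlash taken up

### The arm

A 6-joint arm with a two-finger parallel gripper is mounted at the origin on the work surface. World frame = base frame: x ahead of the robot, y to its left, z up, the work surface at z = 0. Lengths are in m, angles in rad, forces in N, time in s.
With the tool pointing down it reaches from about 0.35 to 0.775 m from the base axis. Payload 7.3 kg.
Tool frame: the origin (TCP) lies at the centre of the arm's flange, where the gripper is bolted on; the fingertips stand 178 mm ahead of it and the grasp point (between the pads) lies robot.pinch_z ahead of it (robot.pinch_z is the distance from the TCP to the grasp point, in m); x points along the fingers, z is the direction in which the jaws open and shut, and the axes are right-handed (so a half turn about x gives the same grasp; the last joint's range is limited). The gripper opens to 92 mm and grips with 3 to 60 N. Pads are 19 mm wide; open, the fingers measure 130 mm over their backs; the gripper's body (75 mm by 190 mm) begins 47 mm behind the grasp point.
Start: joints at [0.97, 0.342, 1.524, -0, 1.275, -0.146], TCP at [0.231, 0.472, 0.405] pointing down, gripper open.
Joint ranges: [-2.53, 2.53], [-0.77, 2.02], [0.04, 2.7], [-1, 4.14], [0.28, 2.66], [-3.11, 3.11]. Speed limits (rad/s): [2.57, 2.57, 3.14, 3.14, 3.14, 3.14].

### API

Orientations are given as [roll, pitch, yaw] about the fixed x, y, z axes, in that order (R = Rz(yaw) Ry(pitch) Rx(roll)).
In Python, from cell import robot gives the robot as it stands.
- The arm moves only by the shell command python3 -m jog 'ROWS' [FORCE]. ROWS is JSON, a list of rows, each an object of numbers: "fingers": the closure, from 0 (fully open) to 1 (shut); "x", "y", "z": the shift along the tool's x, y, z in cm; "spin": the turn about the tool's x in degrees. A call has 1 to 5 rows; each row is the pose to reach, as a shift and turn from the pose commanded when the call began, along the tool's axes at that moment; what a row does not reach only later rows make up. A row lasts 1/8 s, in which the tool goes at most 62.5 mm and 10.7 degrees, less where a joint would pass 70% of its speed; a pose out of reach is approached as far as the arm can. A call with a gripper value outside its range is refused whole. The fingers move at their own pace and stop on an object; FORCE is the grip in N (left out, the last holds). Time passes only in rows, so rows that repeat a pose let the fingers close. It gives the time, the measured TCP pose, the force and the opening at its end, in the units of the state.
- robot.observe(): the state, without advancing time (a new reading comes with each control period).
- robot.read_camera(name): name is "scene" or "top"; returns a dict with "color" (400x640x3 uint8, red, green, blue), "mtx" (3x3 intrinsics, pixels), "view" (4x4, takes a point from world to camera coordinates). Camera axes: x right, y down, z forward; pixel columns grow to the right and rows downward; lengths in m; the calibration is good to about 2 mm. A picture is of the moment at which its call begins. There is no depth.
- robot.hand_in(): hands the job in, once; it reports no verdict.
Trained networks look in a picture, given as the dict that the camera call returned (one of the last four; its "shot" number tells which), for a name from the list of things; names that differ only in an ending like _2 or _b are one class to them, and where a whole thing is asked for, a point or a joint stands for the part that bears it (a point fixed in the world has none). Each returns a list of dicts, best first, with "conf" (0 to 1); they miss things now and then, are a little off and sometimes report something else, mostly with a low value. They report only what shows in the picture. A call takes as long as a camera call. They do not tell look-alikes from the thing itself.
- robot.look_for(target, picture): "xy" ([column, row] in pixels, amid what is visible of it).
The state is a dict: "time": time; "qpos": joint angles; "qvel": joint speeds; "joint_efforts": joint torques, N m; "tool_pos": TCP position; "tool_rot": TCP orientation; "contact_force": force on the tool from outside, world axes, zero at the start; "torque": the same for the moment, N m; "opening": finger opening in m.
Only numpy, scipy, OpenCV 4.12 (cv2) and the standard library are available. Lean on these libraries where they do the work, as an engineer would, in place of code of your own. Each camera call takes 0.05 s, during which the arm holds its last target. There are 200 camera calls.

### The job

Using only the crank knob, pinched lightly, wind the bottle carriage in towards the crank wheel until its pointer is clearly past the index blade, by 5 mm or more. Then wind it back out, away from the wheel, and stop with pointer and index tip to tip, so that the last movement is outward and the slack in the worn drive is taken up on that side. Let go of the crank without turning it back, and leave the carriage, the index and the other things on the bench alone.

Things in the scene. Friction and masses are not known exactly. Their poses are not given: they have to be found in the camera images.
- slide: Hand-wound slide fixed to the bench: aluminium base 90 mm wide, 315 mm long, 12 mm thick, with a dark gear head 60 x 60 mm, 67 mm high, at one end. Origin on the bench under the crank wheel's axis; y runs along the rail from the wheel to the far end (outward), z up. The base reaches from y = -45 to 270 mm. The carriage can travel from 36 mm inward to 24 mm outward of its start.
- crank_grip (a point): Centre, half-way up, of the crank knob: an upright black round peg, diameter 13 mm, 44 mm high, 35 mm from the wheel's axis, standing on the wheel from 95 to 139 mm above the bench (this point 117 mm). It starts on the slide's -x side of the axis, within 0.3 rad. Pinch it with 10 to 15 N per finger (more than 20 N is too much) and move it along the circle round the axis.
- knob: The crank wheel: steel disc, diameter 90 mm, 83 to 95 mm above the bench, origin on its upright axis at 75 mm. Clockwise from above winds the carriage outward, counter-clockwise inward, 10 mm per rad. The worn drive has slack, 0.4 to 1.4 rad, different each time: after a reversal the crank moves freely (about 1 N at the peg) while the carriage stands still, then needs about 7 N. All stays as left.
- collar: Aluminium disc under the wheel, diameter 52 mm, 8 mm thick, underside (origin) 67 mm above the bench; it turns exactly with the carriage's travel, while the wheel has the slack on it. The crank knob's y in this frame is -12 mm with the slack taken up inward, and positive, 8 to 29 mm, with it taken up outward. A small black mark is on its -x rim. The crank starts within the slack.
- carriage: Aluminium block 80 x 50 x 30 mm on the slide's rods, underside (origin) 22 mm above the bench, axes as the slide's. A small amber bottle with a white cap stands fixed in a nest on it, up to 120 mm above the bench. It starts with its centre 150 mm from the wheel's axis. Not to be pushed or touched.
- pointer_tip (a point): Tip of the carriage's pointer, a steel blade 3 mm wide that points to the slide's +x from the carriage's top edge; in line with the carriage's centre, 53.5 mm above the bench. At the start it lies 6 to 14 mm outward of the index.
- index_tip (a point): Tip of the index blade, 3 mm wide, at the same height, pointing back to the pointer across a 4 mm gap.
- index: Index bracket clamped to the slide: dark block with the index blade on the slide's +x side, and on the -x side a grey sensor post 30 x 30 mm, 100 mm high. Origin on the bench under the rail's centre line, in line with the blade; axes as the slide's, so the pointer's y in this frame is its distance outward of the index.
- beaker: Glass beaker, diameter 70 mm, 85 mm high, bystander, origin at its underside.
- bottle: Loose amber bottle with white cap, diameter 44 mm, 85 mm high, bystander, origin at its underside.
- weight: Brass laboratory weight with a small neck, diameter 40 mm, 56 mm high, 0.5 kg, bystander, origin at its underside.
Mind the look-alikes: they are no part of the job. Of the things that look like the index, the middle-sized one is meant.

How it is judged:
On the way, in this order (a step that is already met when the one before it is completed fails the run):
1. the pointer has been wound at least 4 mm inward past the index (y of pointer_tip in the frame of index below -0.004 m), for 0.2 s.
2. the pointer is back within 2 mm of the index, with the slack taken up outward (y of pointer_tip in the frame of index between -0.002 and 0.002 m and y of crank_grip in the frame of collar above 0.0055 m), for 0.2 s.
At the end, for the whole second after the job is handed in: The pointer's tip stands within 2 mm of the index along the rail, at rest, and the crank knob is on the outward side of the slack (its y in the collar's frame over 5.5 mm) (all of step 2 and linear speed of carriage below 0.002 m/s); the robot touches nothing.
It fails at once if the crank wheel or its knob is gripped or pushed with more than 50 N in all (both fingers together) (contact force between any of the fingers, the arm and knob above 50 N).
It fails at once if the carriage is pushed by the robot (contact force between any of the fingers, the arm and carriage above 1 N).
It fails at once if the index bracket is touched hard (contact force between any of the fingers, the arm and index above 3 N).
It fails at once if a bystander is moved by more than 15 mm (distance of any of beaker, bottle, weight from where it was at the start of the episode above 0.015 m).
It also fails if it takes over 54 s, if anything falls off the work surface, if the arm or the gripper's body presses on something with over 40 N, if the wrist force passes 120 N, or if a joint passes its speed limit or range.

## Working session

There is one attempt and no reset: what is moved stays moved. The work goes in short steps, Python scripts to look and compute and a shell command to move; the robot and the scene stay as the last step left them, time stands still between calls to the robot, and variables do not carry over. Pictures are saved under pics/ and viewed, on a budget of 10 in all, crops included, one or two more only if the job needs it, and the job is handed in when it is done.

```bash
mkdir -p pics; ls
python3 - <<'E'
from cell import robot
import cv2
print(robot.pinch_z, robot.observe())
for n in ("scene","top"):
    p=robot.read_camera(n); cv2.imwrite(f"pics/{n}0.png",p["color"][:,:,::-1])
    print(n,p["mtx"].tolist(),p["view"].round(4).tolist())
    for t in ("crank_grip","knob","collar","carriage","pointer_tip","index_tip","index","slide","beaker","bottle","weight"):
        print(t,[(list(map(lambda v:round(float(v),1),d["xy"])),round(d["conf"],2)) for d in robot.look_for(t,p)][:5])
E
```

```text
pics
0.1592 {'time': 0.0, 'qpos': array([ 9.69956853e-01,  3.42746404e-01,  1.52502673e+00, -1.15105313e-05,
        1.27538372e+00, -1.45968826e-01]), 'qvel': array([-6.59605811e-04,  5.34578756e-04, -4.78594544e-04,  1.87363774e-04,
       -2.82250324e-05, -9.45382623e-04]), 'joint_efforts': array([ 6.06694430e-04, -4.31249535e+01, -2.44219047e+01,  7.17634242e-02,
        5.61216718e-02, -1.86886796e-04]), 'tool_pos': array([0.23054793, 0.47152302, 0.40402906]), 'tool_rot': array([ 3.00266031,  1.56923208, -2.16459596]), 'contact_force': array([-0.4740019 , -0.24047333, -0.26417097]), 'torque': array([ 0.09335094,  0.01142636, -0.02757232]), 'opening': 0.09166118779921185}
scene [[381.2706188020478, 0.0, 323.7882707943565], [0.0, 381.2706188020478, 200.67054056337972], [0.0, 0.0, 1.0]] [[0.817, 0.5766, -0.0073, -0.4483], [0.3733, -0.5385, -0.7554, -0.1754], [-0.4395, 0.6145, -0.6552, 1.2626], [0.0, 0.0, 0.0, 1.0]]
crank_grip [([303.5, 208.7], 0.73), ([338.5, 144.9], 0.63)]
knob [([303.1, 211.8], 0.73), ([214.1, 304.6], 0.4), ([393.0, 147.5], 0.36)]
collar [([304.0, 213.3], 0.79)]

[... 505 characters left out ...]
0.0, 363.67902860454313, 200.17705901083136], [0.0, 0.0, 1.0]] [[-0.1365, -0.9906, -0.0057, 0.0119], [-0.9657, 0.1343, -0.2223, 0.6096], [0.221, -0.0249, -0.975, 0.8203], [0.0, 0.0, 0.0, 1.0]]
crank_grip [([333.8, 209.2], 0.84)]
knob [([332.1, 214.1], 0.84)]
collar [([333.2, 210.1], 0.69)]
carriage [([271.7, 221.5], 0.76)]
pointer_tip [([271.7, 223.0], 0.91), ([278.5, 244.0], 0.54)]
index_tip [([280.3, 243.7], 0.93), ([295.0, 313.7], 0.78), ([328.5, 144.4], 0.75), ([328.9, 214.5], 0.42)]
index [([275.0, 244.5], 0.86), ([295.2, 322.8], 0.67), ([332.7, 149.9], 0.57), ([332.8, 213.5], 0.35)]
slide [([290.7, 222.8], 0.66)]
beaker [([159.5, 232.3], 0.96)]
bottle [([440.9, 205.6], 0.74)]
weight []
```

Run:
```python
import cv2,numpy as np
a=cv2.imread("pics/scene0.png")[130:320,180:420]; b=cv2.imread("pics/top0.png")[120:340,130:470]
a=cv2.resize(a,None,fx=1.55,fy=1.55,interpolation=2)
a=cv2.resize(cv2.imread("pics/scene0.png")[160:260,260:400],(560,400),interpolation=2)
cv2.imwrite("pics/s0c.png",a); cv2.imwrite("pics/t0c.png",cv2.resize(b,None,fx=2.3,fy=2.3,interpolation=2))
```

```text
(no output)
```

View pics/t0c.png

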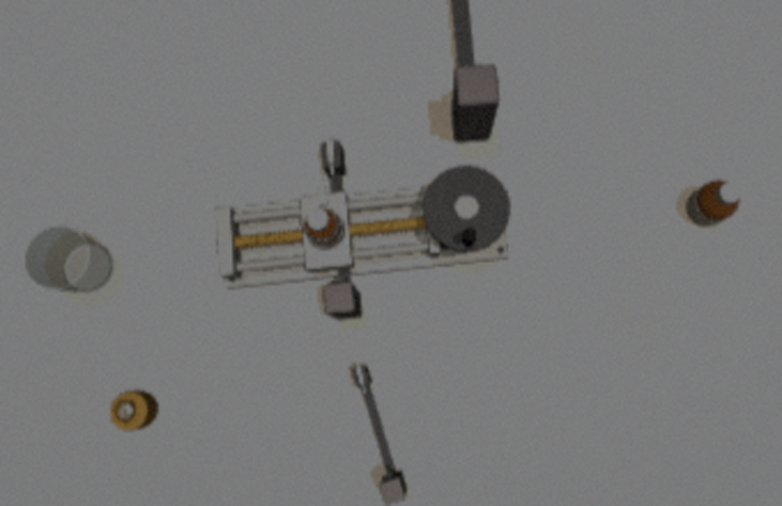

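View pics/scene0.png

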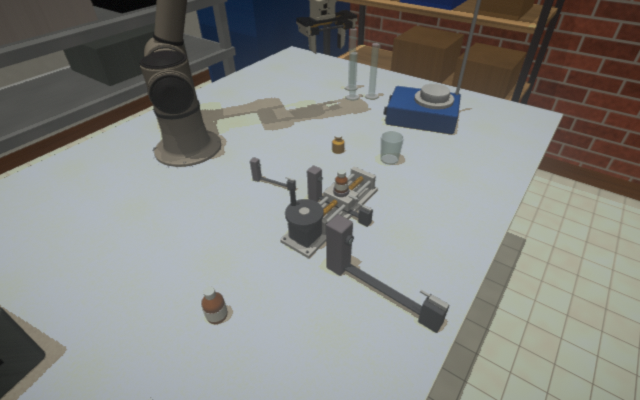

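The top view shows the wheel at about (333,210) and the peg at about (333,223), with the carriage to their left. The real index has its post at about (277,250) and its blade at about (275,188). The large look-alike stands next to the wheel at about (337,160), and the small one is below.

```bash
cat > h.py <<'E'
import numpy as np
def at(p,uv,z):
    """world point on pixel ray at height z"""
    V=np.asarray(p["view"]);R,t=V[:3,:3],V[:3,3];c=-R.T@t
    d=R.T@np.linalg.solve(p["mtx"],[uv[0],uv[1],1.]);return c+d*(z-c[2])/d[2]
def px(p,X):
    c=p["view"][:3,:3]@np.asarray(X)+p["view"][:3,3];q=p["mtx"]@c;return q[:2]/q[2]
E
python3 - <<'E'
from cell import robot
from h import *
import cv2
P={n:robot.read_camera(n) for n in("top","scene")}
t=P["top"]
# refine wheel ellipse: dark region around (332,210)
T=lambda cx,cy:(130+cx/2.3,120+cy/2.3)
for n,c,z in [("wheel",(466,208),.095),("wheelL",(423,208),.095),("wheelR",(510,208),.095),("pegtop",(467,236),.139),("base TL",(217,207),.012),("base BL",(230,288),.012),("base BR",(508,258),.012),("bolt",(500,249),.012),("carr TL",(300,197),.052),("carr BR",(351,268),.052),("carr BL",(306,270),.052),("carr TR",(346,193),.052),("realpost top",(338,296),.1),("bigpost base",(475,139),0),("bigpost top(.15)",(478,82),.15),("small",(390,487),.05)]:
    print(n,at(t,T(*c),z).round(4))
s=P["scene"]
for n,uv,z in [("peg top",(292,181),.139),("wheel c",(305,211),.095),("bigpost base",(338,272),0)]: print("scene",n,at(s,uv,z).round(4))
for h in (.1,.13,.16,.2): print(h,px(s,[*at(s,(338,272),0)[:2],h]).round(1), px(t,[*at(t,T(475,139),0)[:2],h]).round(1))
cv2.imwrite("pics/sc1.png",cv2.resize(P["scene"]["color"][150:290,230:430,::-1],(800,560),interpolation=2))
E
```

```text
wheel [ 0.5691 -0.1098  0.095 ]
wheelL [ 0.5751 -0.0662  0.095 ]
wheelR [ 0.5629 -0.1544  0.095 ]
pegtop [ 0.5334 -0.1036  0.139 ]
base TL [0.6246 0.1619 0.012 ]
base BL [0.5318 0.1551 0.012 ]
base BR [ 0.5226 -0.1536  0.012 ]
bolt [ 0.5337 -0.1464  0.012 ]
carr TL [0.6139 0.0629 0.052 ]
carr BR [0.53   0.0173 0.052 ]
carr BL [0.5344 0.0648 0.052 ]
carr TR [0.6115 0.0131 0.052 ]
realpost top [0.4974 0.0297 0.1   ]
bigpost base [ 0.6665 -0.139   0.    ]
bigpost top(.15) [ 0.6828 -0.1364  0.15  ]
small [0.306  0.0045 0.05  ]
scene peg top [ 0.5138 -0.0786  0.139 ]
scene wheel c [ 0.5718 -0.107   0.095 ]
scene bigpost base [ 0.6923 -0.1473  0.    ]
0.1 [338.8 241.9] [338.7 169. ]
0.13 [339.1 231.9] [339.5 165. ]
0.16 [339.4 221.4] [340.3 160.8]
0.2 [339.8 206.5] [341.5 154.6]
```

View pics/sc1.png

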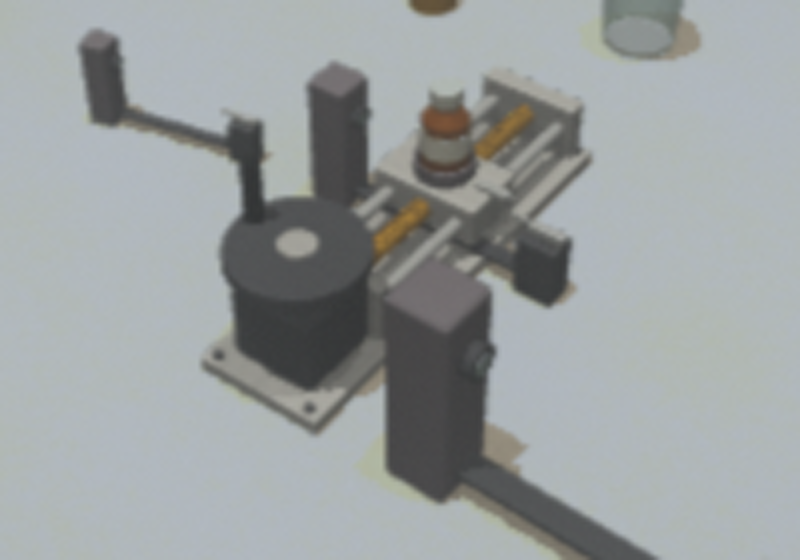

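The scene crop shows the peg on the wheel's robot side. The tall look-alike post, about 0.14 m high, is on the far side of the wheel, clear of the gripper body if I pinch at z≈0.125.

```bash
cat >> h.py <<'E'
from scipy.spatial.transform import Rotation as Ro
def tool(o):
    R=Ro.from_euler("xyz",o["tool_rot"]).as_matrix();return o["tool_pos"],R
def rel(o,target,yaw=None):
    """shift cm in tool axes + spin deg to bring grasp point to target with jaw yaw"""
    p,R=tool(o);g=p+R[:,0]*.1592
    s=0.
    if yaw is not None: s=-np.degrees((yaw-np.arctan2(R[1,2],R[0,2])+np.pi)%(2*np.pi)-np.pi)
    return (R.T@(np.asarray(target)-g)*100).round(2),round(s,1)
E
python3 - <<'E'
from cell import robot
from h import *
o=robot.observe();p,R=tool(o);print(R.round(3),np.degrees(np.arctan2(R[1,2],R[0,2])))
for y in (1.57-.03,-1.57-.03): print(rel(o,[.534,-.104,.245],y))
E
```

```text
[[ 0.    -0.898  0.439]
 [ 0.     0.439  0.898]
 [-1.    -0.     0.   ]] 63.9402624465612
(array([ 5.000e-02, -5.254e+01, -3.839e+01]), np.float64(-24.3))
(array([ 5.000e-02, -5.254e+01, -3.839e+01]), np.float64(155.6))
```

```bash
python3 -m jog '[{"y":-5,"z":-3.6,"spin":10.5},{"y":-10,"z":-7.2,"spin":21},{"y":-15,"z":-10.8,"spin":31.5},{"y":-20,"z":-14.4,"spin":42},{"y":-25,"z":-18,"spin":52}]'
python3 - <<'E'
from cell import robot
from h import *
o=robot.observe();print(o["time"],o["qpos"].round(2),rel(o,[.534,-.104,.245],-1.6))
E
```

```text
1.3 [ 0.97  0.34  1.52 -0.    1.28 -0.15] (array([ 5.000e-02, -5.254e+01, -3.839e+01]), np.float64(155.6))$[0]: bad value
```

```bash
python3 -m jog '[{"fingers":0,"x":0,"y":-5,"z":-3.6,"spin":10.5},{"fingers":0,"x":0,"y":-10,"z":-7.2,"spin":21},{"fingers":0,"x":0,"y":-15,"z":-10.8,"spin":31.5},{"fingers":0,"x":0,"y":-20,"z":-14.4,"spin":42},{"fingers":0,"x":0,"y":-25,"z":-18,"spin":52}]'
python3 - <<'E'
from cell import robot
from h import *
o=robot.observe();print(o["time"],o["qpos"].round(2),rel(o,[.534,-.104,.245],-1.6))
E
```

```text
time: 1.92
tool_pos: [0.3767, 0.1983, 0.405]
tool_rot: [0.196, 1.57, 0.399]
contact_force: [1.6, -0.2, -0.3]
opening: 0.092
1.925 [0.3  0.16 1.77 0.   1.21 0.1 ] (array([  0.09, -32.79,   9.3 ]), np.float64(103.3))
```

```bash
python3 -m jog '[{"fingers":0,"x":0,"y":-6,"z":1.7,"spin":10.5},{"fingers":0,"x":0,"y":-12,"z":3.4,"spin":21},{"fingers":0,"x":0,"y":-18,"z":5.1,"spin":31.5},{"fingers":0,"x":0,"y":-24,"z":6.8,"spin":42},{"fingers":0,"x":0,"y":-30,"z":8.5,"spin":52}]'
python3 - <<'E'
from cell import robot
from h import *
o=robot.observe();print(o["time"],o["qpos"].round(2),rel(o,[.534,-.104,.245],-1.6))
E
```

```text
time: 2.55
tool_pos: [0.522, -0.0779, 0.4049]
tool_rot: [0.945, 1.57, 0.24]
contact_force: [1.0, 0.1, 0.3]
opening: 0.0914
2.55 [-0.29  0.35  1.52  0.    1.28  0.41] (array([ 0.07, -1.22,  2.6 ]), np.float64(51.3))
```

```bash
python3 -m jog '[{"fingers":0,"x":0,"y":-1.2,"z":2.6,"spin":10.5},{"fingers":0,"x":0,"y":-1.2,"z":2.6,"spin":21},{"fingers":0,"x":0,"y":-1.2,"z":2.6,"spin":31.5},{"fingers":0,"x":0,"y":-1.2,"z":2.6,"spin":42},{"fingers":0,"x":0,"y":-1.2,"z":2.6,"spin":51.3}]'
python3 - <<'E'
from cell import robot
from h import *
import cv2
o=robot.observe();print(o["time"],o["qpos"].round(2),rel(o,[.534,-.104,.125],-1.6))
a=robot.read_camera("top");b=robot.read_camera("scene")
cv2.imwrite("pics/m1.png",np.vstack([cv2.resize(a["color"][150:250,240:400,::-1],(480,300),interpolation=2),cv2.resize(b["color"][140:240,250:410,::-1],(480,300),interpolation=2)]))
E
```

```text
time: 3.18
tool_pos: [0.5336, -0.1018, 0.4047]
tool_rot: [3.027, 1.571, 1.427]
contact_force: [1.0, 0.3, -0.2]
opening: 0.0916
3.175 [-0.33  0.38  1.47  0.    1.29  1.27] (array([12.05,  0.05,  0.22]), np.float64(-0.0))
```

View pics/m1.png

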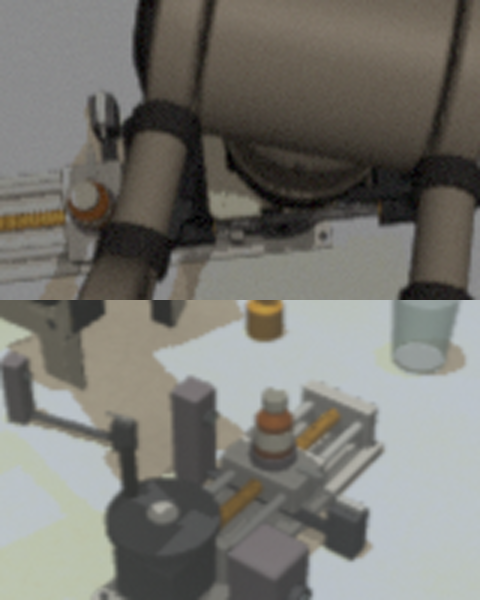

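Run:
```python
from cell import robot
from h import *
b=robot.read_camera("scene");a=robot.read_camera("top")
f=lambda u:((u[0]-250)*3,(u[1]-140)*3+300)
for X in ([.534,-.104,.139],[.534,-.104,.095],[.57,-.109,.095]): print(np.round(f(px(b,X))), (2.3*(px(a,X)-[130,120])).round())
```

```text
[126. 449.] [467. 235.]
[129. 492.] [465. 242.]
[162. 513.] [465. 207.]
```

The projected peg and wheel positions agree in both views. Descending and closing with light grip.

```bash
python3 -m jog '[{"fingers":0,"x":4,"y":0,"z":0.2,"spin":0},{"fingers":0,"x":8,"y":0,"z":0.2,"spin":0},{"fingers":0,"x":12,"y":0,"z":0.2,"spin":0},{"fingers":0,"x":12,"y":0,"z":0.2,"spin":0},{"fingers":0.3,"x":12,"y":0,"z":0.2,"spin":0}]' 12
python3 -m jog '[{"fingers":1,"x":0,"y":0,"z":0,"spin":0},{"fingers":1,"x":0,"y":0,"z":0,"spin":0},{"fingers":1,"x":0,"y":0,"z":0,"spin":0},{"fingers":1,"x":0,"y":0,"z":0,"spin":0},{"fingers":1,"x":0,"y":0,"z":0,"spin":0}]' 12
```

```text
time: 4.0
tool_pos: [0.5341, -0.1039, 0.2861]
tool_rot: [1.325, 1.569, -0.269]
contact_force: [0.1, -0.2, -0.3]
opening: 0.0861
time: 4.62
tool_pos: [0.5335, -0.1037, 0.2847]
tool_rot: [2.695, 1.571, 1.1]
contact_force: [0.6, 0.6, -0.4]
opening: 0.0364
```

```bash
python3 -m jog '[{"fingers":1,"x":0,"y":0,"z":0,"spin":0},{"fingers":1,"x":0,"y":0,"z":0,"spin":0},{"fingers":1,"x":0,"y":0,"z":0,"spin":0},{"fingers":1,"x":0,"y":0,"z":0,"spin":0}]' 12
cat >> h.py <<'E'
C=np.array([.570,-.109]); YS=-.025   # wheel axis, slide yaw
def state():
    from cell import robot
    o=robot.observe();p,R=tool(o);g=(p+R[:,0]*.1592);d=g[:2]-C
    phi=(np.arctan2(d[1],d[0])-(np.pi+YS)+np.pi)%(2*np.pi)-np.pi
    yaw=np.arctan2(R[1,2],R[0,2])
    f=o["contact_force"];u=d/np.hypot(*d);tt=np.array([-u[1],u[0]])
    print("t %.2f phi %.3f r %.4f z %.4f yawerr %.1f  Frad %.1f Ftan(ccw) %.1f Fz %.1f open %.4f"%(o["time"],phi,np.hypot(*d),g[2],np.degrees((yaw-(np.pi+YS+phi+np.pi/2)+np.pi)%(2*np.pi)-np.pi),f[:2]@u,f[:2]@tt,f[2],o["opening"]),o["qpos"][5].round(2))
    return o,phi
def arc(steps,r=.035,z=.125):
    o,phi=state()
    for s in steps:
        a=np.pi+YS+s
        sh,sp=rel(o,[*(C+r*np.array([np.cos(a),np.sin(a)])),z],a+np.pi/2);print(s,sh,sp)
E
python3 - <<'E'
from h import *
arc(np.linspace(-.1,.3,5))
E
```

```text
time: 5.12
tool_pos: [0.5335, -0.1037, 0.2847]
tool_rot: [-2.558, 1.571, 2.13]
contact_force: [-0.3, -0.0, -0.1]
opening: 0.0123
t 5.12 phi -0.119 r 0.0369 z 0.1255 yawerr 6.9  Frad 0.3 Ftan(ccw) 0.1 Fz -0.1 open 0.0123 1.26
-0.1 [0.05 0.18 0.09] 5.8
0.0 [0.05 0.17 0.44] 0.1
0.1 [0.05 0.18 0.79] -5.7
0.20000000000000004 [0.05 0.23 1.14] -11.4
0.3 [0.05 0.32 1.47] -17.1
```

```bash
python3 -m jog '[{"fingers":1,"x":0,"y":0.1,"z":0.09,"spin":3},{"fingers":1,"x":0,"y":0.15,"z":0.44,"spin":0},{"fingers":1,"x":0,"y":0.18,"z":0.79,"spin":-5.7},{"fingers":1,"x":0,"y":0.23,"z":1.14,"spin":-11.4},{"fingers":1,"x":0,"y":0.32,"z":1.47,"spin":-17.1}]' 12
python3 - <<'E'
from h import *
arc(np.linspace(.4,.8,5))
E
```

```text
time: 5.75
tool_pos: [0.5355, -0.1182, 0.2847]
tool_rot: [-2.172, 1.568, 2.818]
contact_force: [-5.0, 0.4, 3.8]
opening: 0.0127
t 5.75 phi 0.279 r 0.0361 z 0.1255 yawerr 1.4  Frad 4.7 Ftan(ccw) -1.6 Fz 3.8 open 0.0127 0.94
0.4 [0.05 0.12 0.43] -5.5
0.5 [0.05 0.18 0.77] -11.3
0.6000000000000001 [0.05 0.26 1.11] -17.0
0.7000000000000001 [0.04 0.38 1.44] -22.7
0.8 [0.04 0.53 1.76] -28.5
```

```bash
python3 -m jog '[{"fingers":1,"x":0,"y":0.05,"z":0.42,"spin":-5.5},{"fingers":1,"x":0,"y":0.1,"z":0.77,"spin":-11.3},{"fingers":1,"x":0,"y":0.18,"z":1.11,"spin":-17},{"fingers":1,"x":0,"y":0.29,"z":1.44,"spin":-22.7},{"fingers":1,"x":0,"y":0.44,"z":1.76,"spin":-28.5}]' 12
python3 - <<'E'
from h import *
arc(np.linspace(.9,1.3,5),r=.036)
E
```

```text
time: 6.38
tool_pos: [0.5443, -0.1338, 0.2846]
tool_rot: [-2.713, 1.566, 2.775]
contact_force: [-6.1, 2.4, 4.5]
opening: 0.0127
t 6.38 phi 0.775 r 0.0361 z 0.1254 yawerr 1.5  Frad 2.9 Ftan(ccw) -5.9 Fz 4.5 open 0.0127 0.42
0.9 [0.04 0.02 0.45] -5.7
1.0 [0.04 0.08 0.81] -11.4
1.1 [0.04 0.17 1.15] -17.2
1.2000000000000002 [0.04 0.29 1.49] -22.9
1.3 [0.04 0.45 1.82] -28.6
```

```bash
python3 -m jog '[{"fingers":1,"x":0,"y":0.02,"z":0.45,"spin":-5.7},{"fingers":1,"x":0,"y":0.08,"z":0.81,"spin":-11.4},{"fingers":1,"x":0,"y":0.17,"z":1.15,"spin":-17.2},{"fingers":1,"x":0,"y":0.29,"z":1.49,"spin":-22.9},{"fingers":1,"x":0,"y":0.45,"z":1.82,"spin":-28.6}]' 12
python3 - <<'E'
from cell import robot
from h import *
import cv2
arc(np.linspace(1.4,1.8,5),r=.036)
m={}
for n in("scene","top"):
    L=[robot.read_camera(n) for _ in range(6)]
    m[n]=np.mean([p["color"] for p in L],0).astype(np.uint8)
    P=L[0]; d=np.array([-np.sin(YS),np.cos(YS)]);x=np.array([np.cos(YS),np.sin(YS)])
    for dy in (.136,.1405,.150): print(n,dy,px(P,[*(C+d*dy+x*.05),.0535]).round(1))
s=cv2.resize(m["scene"][175:225,320:390,::-1],(560,400),interpolation=2)
t=cv2.resize(m["top"][170:260,240:320,::-1],(160*2,180*2),interpolation=2)
cv2.imwrite("pics/m2s.png",s);cv2.imwrite("pics/m2t.png",t)
E
```

```text
time: 7.0
tool_pos: [0.5601, -0.1439, 0.2846]
tool_rot: [-3.107, 1.566, 2.88]
contact_force: [-7.9, 1.2, 4.2]
opening: 0.0127
t 7.00 phi 1.295 r 0.0363 z 0.1254 yawerr 0.3  Frad 1.2 Ftan(ccw) -7.9 Fz 4.2 open 0.0127 -0.09
1.4 [0.03 0.05 0.38] -5.7
1.5 [0.03 0.1  0.73] -11.5
1.6 [0.03 0.19 1.08] -17.2
1.7 [0.03 0.31 1.42] -22.9
1.8 [0.03 0.47 1.74] -28.7
scene 0.136 [353.5 201.9]
scene 0.1405 [354.4 200.9]
scene 0.15 [356.5 199. ]
top 0.136 [274.8 199.8]
top 0.1405 [273. 200.]
top 0.15 [269.2 200.5]
```

View pics/m2s.png

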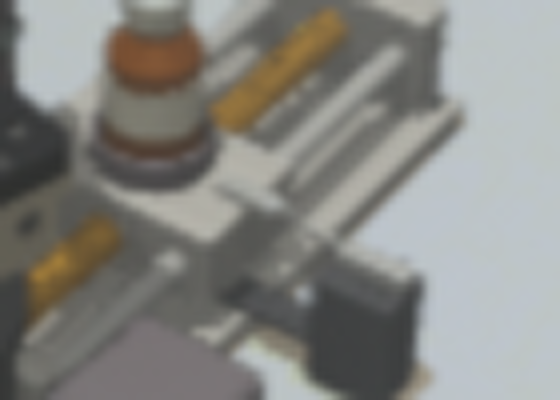

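In this crop the pointer blade runs from about (348,198) to (355,201). The index blade sits on its block from about (361,205) to (371,208), and the two look almost in line. Next I check the top view.

Run:
```python
import cv2,numpy as np
t=cv2.imread("pics/m2t.png") # x4 of [170:260,240:320]
cv2.imwrite("pics/m2tc.png",cv2.resize(t[0:260,40:240],None,fx=2.3,fy=2.3,interpolation=2))
```

```text
(no output)
```

View pics/m2tc.png

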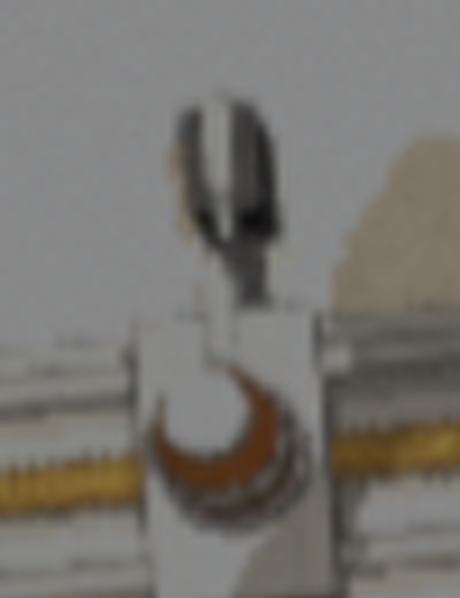

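The averaged top view shows both blades clearly: index at column ≈274.1 (rows 181–196) and pointer at column ≈273.6 (rows 199–209), so the pointer is within about 1 mm of alignment here. I'll rectify this view for sub-pixel measurement and keep winding.

```bash
cat >> h.py <<'E'
def rectify(n=6,save=None):
    """averaged top view mapped to the plane z=.0535; rows = slide x 30..95 mm, cols = slide y 120..165, .25 mm"""
    from cell import robot
    import cv2
    L=[robot.read_camera("top") for _ in range(n)];A=np.mean([p["color"] for p in L],0).astype(np.float32).mean(2);P=L[0]
    d=np.array([-np.sin(YS),np.cos(YS)]);x=np.array([np.cos(YS),np.sin(YS)])
    XX=np.arange(30,95,.25)/1e3;YY=np.arange(115,170,.25)/1e3
    mp=np.array([[px(P,[*(C+x*a+d*b),.0535]) for b in YY] for a in XX]).astype(np.float32)
    I=cv2.remap(A,mp[...,0],mp[...,1],cv2.INTER_CUBIC)
    if save: cv2.imwrite(save,cv2.resize(np.clip(I*1.3,0,255).astype(np.uint8),None,fx=2.5,fy=2.5))
    return I,XX*1e3,YY*1e3
E
python3 - <<'E'
from h import *
import numpy as np
I,X,Y=rectify(6,"pics/r1.png");np.save("r1.npy",I)
E
python3 -m jog '[{"fingers":1,"x":0,"y":0.05,"z":0.38,"spin":-5.7},{"fingers":1,"x":0,"y":0.1,"z":0.73,"spin":-11.5},{"fingers":1,"x":0,"y":0.19,"z":1.08,"spin":-17.2},{"fingers":1,"x":0,"y":0.31,"z":1.42,"spin":-22.9},{"fingers":1,"x":0,"y":0.47,"z":1.74,"spin":-28.7}]' 12
python3 - <<'E'
from h import *
arc([1.8,1.85,1.9,1.95,2.0,2.05],r=.036)
I,X,Y=rectify(6,"pics/r2.png");np.save("r2.npy",I)
import cv2
cv2.imwrite("pics/r12.png",np.vstack([cv2.imread("pics/r1.png")[:300],cv2.imread("pics/r2.png")[:300]]))
E
```

```text
time: 8.52
tool_pos: [0.5782, -0.1449, 0.2845]
tool_rot: [2.846, 1.566, 3.051]
contact_force: [-7.1, -1.1, 3.6]
opening: 0.0125
t 8.53 phi 1.801 r 0.0366 z 0.1253 yawerr -0.0  Frad -0.4 Ftan(ccw) -7.2 Fz 3.6 open 0.0125 -0.58
1.8 [ 0.03  0.06 -0.  ] 0.0
1.85 [0.03 0.06 0.18] -2.8
1.9 [0.03 0.08 0.36] -5.7
1.95 [0.03 0.1  0.54] -8.6
2.0 [0.03 0.13 0.71] -11.4
2.05 [0.03 0.17 0.89] -14.3
```

View pics/r12.png

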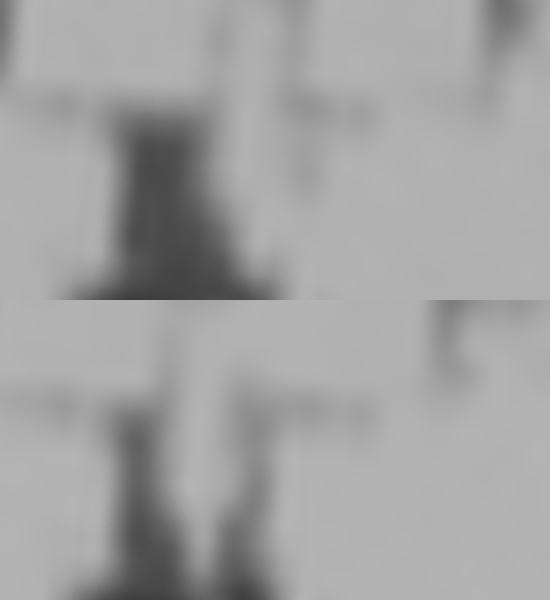

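The rectified views show the pointer moving from y≈141.5 to y≈135.5, but the index blade was cropped off. I'll compute its position from profiles.

Run:
```python
import numpy as np
from h import *
X=np.arange(30,95,.25);Y=np.arange(115,170,.25)
for f in("r1","r2"):
    I=np.load(f+".npy")
    print(f)
    for a in range(40,88,3):
        r=I[(X>=a)&(X<a+3)].mean(0)[::6].astype(int);print(a,*r[6:26])
print("Y",*Y[::6][6:26])
```

```text
r1
40 123 113 101 96 95 97 97 102 109 123 134 135 130 122 117 118 123 126 124 129
43 128 117 92 69 62 64 68 84 105 124 135 134 132 128 124 125 130 132 132 134
46 134 127 96 65 57 58 65 83 106 124 135 134 133 129 124 125 133 136 136 137
49 135 125 91 63 59 58 64 74 93 111 127 134 136 134 131 132 135 136 136 136
52 135 120 84 59 60 57 59 62 75 92 117 134 134 135 135 135 136 136 136 136
55 126 109 83 64 60 55 54 57 61 73 98 118 118 127 135 136 136 136 136 137
58 85 68 57 50 50 49 51 54 58 61 62 75 90 116 134 133 133 136 136 136
61 46 30 29 31 34 34 44 62 91 92 61 47 59 92 119 120 125 131 135 137
64 37 21 19 20 20 24 40 71 110 109 70 41 36 58 90 109 119 123 131 136
67 37 26 28 34 35 37 47 75 106 105 75 47 33 42 68 98 112 123 132 137
70 41 38 43 54 56 58 61 80 101 102 86 67 54 56 67 89 108 126 134 137
73 41 41 50 63 64 66 70 89 107 109 96 76 64 64 68 86 109 128 135 137
76 39 38 52 65 63 67 78 105 126 128 115 93 72 64 68 88 111 126 133 135
79 41 38 52 63 62 65 81 113 135 132 122 103 79 64 68 86 108 118 127 134
82 44 37 54 61 61 64 84 118 136 131 124 104 78 63 66 80 99 112 125 133
85 46 38 
[... 660 characters left out ...]
26 131 135 137
64 38 22 19 20 21 25 41 72 111 109 68 40 37 60 91 111 120 125 133 138
67 39 29 29 33 34 39 50 77 107 106 77 48 33 44 71 99 114 125 134 138
70 41 39 46 55 56 58 62 82 103 103 86 68 55 57 69 90 109 127 134 138
73 41 42 51 64 64 66 71 91 110 111 96 77 64 64 69 87 110 128 135 138
76 40 40 53 66 65 70 80 107 128 129 116 95 73 64 68 89 112 128 135 137
79 41 37 53 65 63 68 84 115 136 134 124 105 80 65 68 86 109 120 129 134
82 45 38 55 63 61 64 86 119 138 134 126 104 78 62 66 81 101 113 126 135
85 48 41 57 61 61 62 88 124 139 134 132 110 79 63 68 81 101 113 127 136
Y 124.0 125.5 127.0 128.5 130.0 131.5 133.0 134.5 136.0 137.5 139.0 140.5 142.0 143.5 145.0 146.5 148.0 149.5 151.0 152.5
```

Profiles put the index at y≈136.8 and the pointer at ≈135.1, so it is now about 1.7 mm inward of the index. Turning another 0.45 rad.

```bash
python3 -m jog '[{"fingers":1,"x":0,"y":0.05,"z":0.36,"spin":-5.7},{"fingers":1,"x":0,"y":0.1,"z":0.71,"spin":-11.4},{"fingers":1,"x":0,"y":0.2,"z":1.06,"spin":-17.2},{"fingers":1,"x":0,"y":0.32,"z":1.4,"spin":-22.9},{"fingers":1,"x":0,"y":0.4,"z":1.56,"spin":-25.8}]' 12
python3 - <<'E'
from h import *
I,X,Y=rectify(6,"pics/r3.png");np.save("r3.npy",I)
for a in (43,46,49,52,55,58,61,64,67,70):
    print(a,*I[(X>=a)&(X<a+3)].mean(0)[::6].astype(int)[6:20])
print("Y",*Y[::6][6:20])
arc([2.15,2.05,1.95,1.85,1.75],r=.0362)
E
```

```text
time: 9.45
tool_pos: [0.5929, -0.1382, 0.2846]
tool_rot: [2.656, 1.567, -2.973]
contact_force: [-5.5, -1.9, 2.2]
opening: 0.0125
43 134 133 134 137 138 137 136 107 74 65 77 99 121 133
46 135 132 133 136 138 138 133 104 75 66 77 98 122 137
49 134 127 118 121 132 132 120 95 73 68 78 99 123 139
52 136 123 97 99 124 117 95 76 64 67 81 103 124 139
55 128 113 90 91 105 96 79 66 59 63 72 92 111 130
58 88 70 60 62 69 66 60 58 59 58 50 63 89 119
61 47 31 31 33 37 37 46 63 94 94 59 46 62 95
64 38 22 18 19 21 25 41 73 111 110 71 42 39 60
67 39 26 26 32 34 40 49 76 107 106 77 49 35 44
70 42 38 44 55 57 59 63 83 104 105 88 68 56 58
Y 124.0 125.5 127.0 128.5 130.0 131.5 133.0 134.5 136.0 137.5 139.0 140.5 142.0 143.5
t 9.75 phi 2.250 r 0.0368 z 0.1253 yawerr -0.1  Frad -0.4 Ftan(ccw) -6.2 Fz 2.0 open 0.0125 -1.01
2.15 [ 0.03  0.08 -0.36] 5.6
2.05 [ 0.03  0.13 -0.72] 11.3
1.95 [ 0.04  0.22 -1.07] 17.1
1.85 [ 0.04  0.35 -1.41] 22.8
1.75 [ 0.04  0.5  -1.74] 28.5
```

Pointer is at ≈130.5 against 136.75 for the index, so 6.2 mm past. Reversing outward.

```bash
python3 -m jog '[{"fingers":1,"x":0,"y":0.03,"z":-0.36,"spin":5.6},{"fingers":1,"x":0,"y":0.08,"z":-0.72,"spin":11.3},{"fingers":1,"x":0,"y":0.17,"z":-1.07,"spin":17.1},{"fingers":1,"x":0,"y":0.3,"z":-1.41,"spin":22.8},{"fingers":1,"x":0,"y":0.45,"z":-1.74,"spin":28.5}]' 12
python3 - <<'E'
from h import *
arc([1.7,1.65,1.6,1.55,1.5],r=.0362)
E
```

```text
time: 10.38
tool_pos: [0.5767, -0.1449, 0.2846]
tool_rot: [3.08, 1.569, -3.052]
contact_force: [-2.2, -0.4, 1.3]
opening: 0.0127
t 10.38 phi 1.773 r 0.0365 z 0.1254 yawerr -1.5  Frad 0.0 Ftan(ccw) -2.2 Fz 1.3 open 0.0127 -0.53
1.7 [ 0.04  0.03 -0.26] 2.7
1.65 [ 0.04  0.05 -0.44] 5.6
1.6 [ 0.04  0.07 -0.62] 8.4
1.55 [ 0.04  0.1  -0.8 ] 11.3
1.5 [ 0.04  0.14 -0.98] 14.2
```

```bash
python3 -m jog '[{"fingers":1,"x":0,"y":0.03,"z":-0.26,"spin":2.7},{"fingers":1,"x":0,"y":0.05,"z":-0.44,"spin":5.6},{"fingers":1,"x":0,"y":0.07,"z":-0.62,"spin":8.4},{"fingers":1,"x":0,"y":0.1,"z":-0.8,"spin":11.3},{"fingers":1,"x":0,"y":0.14,"z":-0.98,"spin":14.2}]' 12
python3 - <<'E'
from h import *
arc([1.45,1.4,1.35,1.3,1.25],r=.0362)
I,X,Y=rectify(3)
for a in (49,52,55,64):
    print(a,*I[(X>=a)&(X<a+3)].mean(0)[::6].astype(int)[6:20])
E
```

```text
time: 11.0
tool_pos: [0.567, -0.1451, 0.2847]
tool_rot: [-2.43, 1.57, -2.525]
contact_force: [-1.5, -2.0, 0.1]
opening: 0.0123
t 11.00 phi 1.511 r 0.0363 z 0.1255 yawerr -0.6  Frad 2.2 Ftan(ccw) -1.3 Fz 0.1 open 0.0123 -0.29
1.45 [ 0.05  0.02 -0.22] 2.9
1.4 [ 0.05  0.03 -0.4 ] 5.8
1.35 [ 0.05  0.05 -0.58] 8.6
1.3 [ 0.05  0.08 -0.76] 11.5
1.25 [ 0.05  0.12 -0.94] 14.4
49 131 124 115 117 129 129 118 94 72 67 76 97 121 137
52 133 121 94 94 116 111 93 76 64 66 79 101 122 135
55 126 111 86 84 98 92 78 67 59 60 69 89 110 128
64 39 20 16 18 21 24 40 71 110 109 69 41 38 59
```

Still in the slack; the carriage hasn't moved.

```bash
python3 -m jog '[{"fingers":1,"x":0,"y":0.02,"z":-0.22,"spin":2.9},{"fingers":1,"x":0,"y":0.03,"z":-0.4,"spin":5.8},{"fingers":1,"x":0,"y":0.05,"z":-0.58,"spin":8.6},{"fingers":1,"x":0,"y":0.08,"z":-0.76,"spin":11.5},{"fingers":1,"x":0,"y":0.12,"z":-0.94,"spin":14.4}]' 12
python3 - <<'E'
from h import *
arc([1.2,1.15,1.1,1.05,1.0],r=.0362)
I,X,Y=rectify(4)
for a in (49,52,55,64):
    print(a,*I[(X>=a)&(X<a+3)].mean(0)[::6].astype(int)[6:20])
E
```

```text
time: 11.78
tool_pos: [0.558, -0.143, 0.2847]
tool_rot: [-1.739, 1.57, -2.084]
contact_force: [-1.1, -2.5, 0.4]
opening: 0.0126
t 11.78 phi 1.255 r 0.0362 z 0.1255 yawerr -0.3  Frad 2.7 Ftan(ccw) -0.2 Fz 0.4 open 0.0126 -0.04
1.2 [ 0.05  0.   -0.2 ] 2.9
1.15 [ 0.05  0.02 -0.38] 5.8
1.1 [ 0.05  0.04 -0.56] 8.6
1.05 [ 0.05  0.07 -0.74] 11.5
1.0 [ 0.05  0.11 -0.92] 14.4
49 131 124 114 117 129 128 117 93 72 68 77 98 121 137
52 132 120 94 93 115 111 91 75 65 68 80 101 121 135
55 125 110 86 84 97 91 77 66 58 62 70 89 109 127
64 37 22 19 20 21 24 39 70 110 109 70 40 35 58
```

```bash
python3 -m jog '[{"fingers":1,"x":0,"y":0,"z":-0.2,"spin":2.9},{"fingers":1,"x":0,"y":0.02,"z":-0.38,"spin":5.8},{"fingers":1,"x":0,"y":0.04,"z":-0.56,"spin":8.6},{"fingers":1,"x":0,"y":0.07,"z":-0.74,"spin":11.5},{"fingers":1,"x":0,"y":0.11,"z":-0.92,"spin":14.4}]' 12
python3 - <<'E'
from h import *
arc([.95,.9,.85,.8,.75],r=.0362)
I,X,Y=rectify(4)
for a in (49,52,55,64):
    print(a,*I[(X>=a)&(X<a+3)].mean(0)[::6].astype(int)[6:20])
E
```

```text
time: 12.6
tool_pos: [0.5501, -0.1389, 0.2848]
tool_rot: [0.028, 1.569, -0.568]
contact_force: [1.1, -4.4, -0.9]
opening: 0.0126
t 12.60 phi 1.016 r 0.0359 z 0.1256 yawerr -1.0  Frad 3.1 Ftan(ccw) 3.3 Fz -0.9 open 0.0126 0.21
0.95 [ 0.06 -0.02 -0.24] 2.8
0.9 [ 0.06 -0.01 -0.42] 5.7
0.85 [ 0.06  0.01 -0.6 ] 8.6
0.8 [ 0.06  0.04 -0.78] 11.4
0.75 [ 0.06  0.09 -0.95] 14.3
49 130 124 116 119 129 128 117 93 72 66 76 97 120 136
52 132 120 94 94 115 110 91 74 64 67 79 101 121 135
55 125 110 86 84 96 90 77 66 58 61 70 90 109 127
64 38 24 22 20 20 25 39 68 108 108 69 39 35 58
```

```bash
python3 -m jog '[{"fingers":1,"x":0,"y":-0.02,"z":-0.24,"spin":2.8},{"fingers":1,"x":0,"y":-0.03,"z":-0.42,"spin":5.7},{"fingers":1,"x":0,"y":-0.01,"z":-0.6,"spin":8.6},{"fingers":1,"x":0,"y":0.01,"z":-0.78,"spin":11.4},{"fingers":1,"x":0,"y":0.06,"z":-0.95,"spin":14.3}]' 12
python3 - <<'E'
from h import *
arc([.7,.65,.6,.55,.5,.45],r=.0364)
I,X,Y=rectify(5)
for a in (46,49,52,55,64):
    print(a,*I[(X>=a)&(X<a+3)].mean(0)[::6].astype(int)[6:20])
E
```

```text
time: 13.42
tool_pos: [0.543, -0.1331, 0.2848]
tool_rot: [0.524, 1.568, -0.322]
contact_force: [3.1, -3.7, -2.9]
opening: 0.0123
t 13.43 phi 0.763 r 0.0360 z 0.1256 yawerr -0.8  Frad 0.2 Ftan(ccw) 4.8 Fz -2.9 open 0.0123 0.47
0.7 [ 0.06 -0.04 -0.23] 2.9
0.65 [ 0.06 -0.03 -0.41] 5.7
0.6 [ 0.06 -0.   -0.59] 8.6
0.55 [ 0.06  0.03 -0.77] 11.5
0.5 [ 0.06  0.07 -0.95] 14.3
0.45 [ 0.06  0.12 -1.12] 17.2
46 133 127 105 96 119 135 133 133 118 81 71 95 119 134
49 134 125 95 83 105 125 129 121 100 73 72 96 119 135
52 133 118 83 67 81 110 123 103 79 68 76 100 121 135
55 125 108 81 65 69 91 101 86 69 62 68 89 108 126
64 34 20 19 18 20 24 39 70 109 108 69 39 34 56
```

```bash
python3 -m jog '[{"fingers":1,"x":0,"y":-0.04,"z":-0.23,"spin":2.9},{"fingers":1,"x":0,"y":-0.03,"z":-0.41,"spin":5.7},{"fingers":1,"x":0,"y":0,"z":-0.6,"spin":8.6},{"fingers":1,"x":0,"y":0.07,"z":-0.95,"spin":14.3},{"fingers":1,"x":0,"y":0.12,"z":-1.12,"spin":17.2}]' 12
python3 - <<'E'
from h import *
arc([.45,.43,.41,.39,.37,.35],r=.0364)
I,X,Y=rectify(8,"pics/r4.png")
for a in (43,46,49,52,55,58,61,64,67,70):
    r=I[(X>=a)&(X<a+3)].mean(0);print(a,*r[::6].astype(int)[6:20], "peak", Y[(Y>131)&(Y<140)][r[(Y>131)&(Y<140)].argmax()])
E
```

```text
time: 14.3
tool_pos: [0.5366, -0.1239, 0.2848]
tool_rot: [0.855, 1.567, -0.291]
contact_force: [5.1, -4.0, -4.6]
opening: 0.0127
t 14.30 phi 0.453 r 0.0361 z 0.1256 yawerr -0.2  Frad -2.9 Ftan(ccw) 5.8 Fz -4.6 open 0.0127 0.78
0.45 [ 0.06 -0.03 -0.01] -0.1
0.43 [ 0.06 -0.03 -0.08] 1.1
0.41 [ 0.06 -0.02 -0.16] 2.2
0.39 [ 0.06 -0.02 -0.23] 3.4
0.37 [ 0.06 -0.02 -0.3 ] 4.5
0.35 [ 0.06 -0.01 -0.38] 5.7
43 126 115 89 68 68 90 120 136 133 133 127 116 118 129 peak 134.5
46 133 126 94 67 67 92 124 136 133 131 124 116 123 134 peak 134.25
49 134 124 90 64 67 88 115 127 125 118 110 110 123 135 peak 134.75
52 134 119 84 59 60 67 86 107 113 103 97 103 121 134 peak 135.5
55 125 108 82 62 59 58 70 90 96 88 80 88 108 126 peak 135.5
58 85 67 56 50 49 49 56 66 72 67 52 60 87 116 peak 136.0
61 45 29 27 30 33 35 44 61 91 91 57 44 59 92 peak 136.75
64 35 21 19 19 20 24 38 68 108 108 69 39 36 59 peak 136.75
67 37 27 27 31 31 36 46 74 105 105 76 47 32 42 peak 136.75
70 40 36 42 52 55 57 61 81 101 101 84 66 54 56 peak 136.75
```

View pics/r4.png

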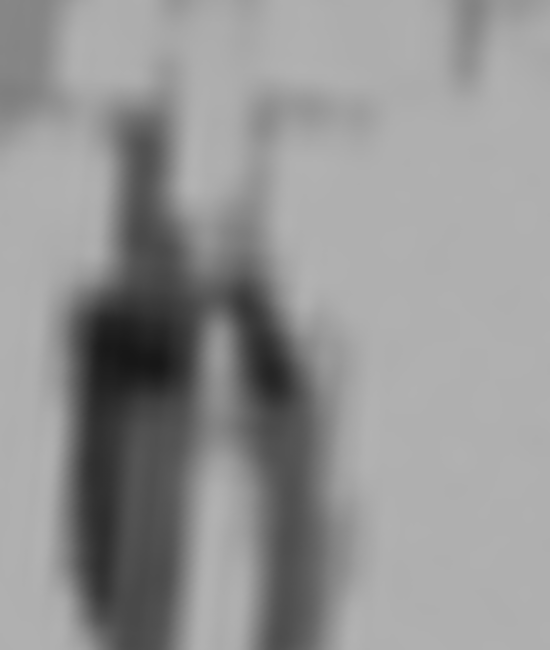

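Averaged profiles give pointer ≈135.7 and index 136.75, so about 1 mm remains. The crank angle says 0.7 mm. Trimming outward by about 0.09 rad.

```bash
python3 -m jog '[{"fingers":1,"x":0,"y":-0.02,"z":-0.12,"spin":1.8},{"fingers":1,"x":0,"y":-0.02,"z":-0.23,"spin":3.4},{"fingers":1,"x":0,"y":-0.01,"z":-0.32,"spin":4.8},{"fingers":1,"x":0,"y":-0.01,"z":-0.32,"spin":4.8},{"fingers":1,"x":0,"y":-0.01,"z":-0.32,"spin":4.8}]' 12
python3 - <<'E'
from h import *
state()
I,X,Y=rectify(10)
for a in (43,46,49,52,55,58,61,64,67):
    r=I[(X>=a)&(X<a+3)].mean(0);m=(Y>133)&(Y<140);print(a,*r[::6].astype(int)[6:20], "peak", Y[m][r[m].argmax()])
E
```

```text
time: 15.32
tool_pos: [0.5353, -0.121, 0.2847]
tool_rot: [0.991, 1.567, -0.237]
contact_force: [5.2, -4.7, -4.1]
opening: 0.0124
t 15.32 phi 0.368 r 0.0362 z 0.1255 yawerr -0.0  Frad -3.3 Ftan(ccw) 6.2 Fz -4.1 open 0.0124 0.87
43 127 116 90 69 65 80 105 125 132 134 131 125 122 123 peak 137.0
46 132 126 96 67 62 76 99 119 130 133 130 126 129 133 peak 137.0
49 134 124 91 63 62 73 92 107 120 126 122 117 126 135 peak 137.75
52 133 118 84 59 59 62 75 93 109 115 108 106 121 133 peak 137.75
55 125 108 83 63 58 53 61 78 95 101 90 90 108 125 peak 137.5
58 85 68 56 50 50 48 52 60 74 76 58 61 86 115 peak 137.0
61 45 29 28 30 33 34 43 61 91 92 58 45 60 91 peak 136.75
64 36 20 18 19 20 23 38 69 109 107 67 40 37 58 peak 136.75
67 36 28 28 32 33 37 47 74 104 103 74 47 34 43 peak 136.75
```

Pointer ≈137.2 and index 136.75, so it is about 0.2–0.5 mm outward with the slack on the outward side. Releasing and lifting.

```bash
python3 -m jog '[{"fingers":0.5,"x":0,"y":0,"z":0,"spin":0},{"fingers":0.5,"x":0,"y":0,"z":0,"spin":0},{"fingers":0.5,"x":0,"y":0,"z":0,"spin":0},{"fingers":0.5,"x":0,"y":0,"z":0,"spin":0},{"fingers":0.5,"x":0,"y":0,"z":0,"spin":0}]' 12
python3 - <<'E'
from h import *
state()
E
python3 -m jog '[{"fingers":0.5,"x":-1,"y":0,"z":0,"spin":0},{"fingers":0.5,"x":-3,"y":0,"z":0,"spin":0},{"fingers":0.5,"x":-6,"y":0,"z":0,"spin":0},{"fingers":0.5,"x":-9,"y":0,"z":0,"spin":0},{"fingers":0.5,"x":-12,"y":0,"z":0,"spin":0}]' 12
python3 - <<'E'
from h import *
state()
from cell import robot;import cv2
I,X,Y=rectify(10)
for a in (43,46,49,52,55,58,61,64,67):
    r=I[(X>=a)&(X<a+3)].mean(0);m=(Y>133)&(Y<140);print(a,*r[::6].astype(int)[6:20], "peak", Y[m][r[m].argmax()])
a=robot.read_camera("top");b=robot.read_camera("scene")
cv2.imwrite("pics/f.png",np.vstack([cv2.resize(a["color"][170:230,230:310,::-1],(560,420),interpolation=2)[:300],cv2.resize(b["color"][150:230,260:400,::-1],(560,300),interpolation=2)]))
E
```

```text
time: 16.45
tool_pos: [0.5343, -0.1206, 0.2847]
tool_rot: [3.017, 1.571, 1.787]
contact_force: [0.2, 0.5, 0.4]
opening: 0.046
t 16.45 phi 0.339 r 0.0376 z 0.1255 yawerr 1.6  Frad -0.3 Ftan(ccw) -0.4 Fz 0.4 open 0.0460 0.87
time: 17.08
tool_pos: [0.5341, -0.1207, 0.4065]
tool_rot: [1.04, 1.57, -0.189]
contact_force: [1.2, -1.0, 0.4]
opening: 0.0457
t 17.07 phi 0.341 r 0.0376 z 0.2473 yawerr 1.4  Frad -0.8 Ftan(ccw) 1.4 Fz 0.4 open 0.0457 0.87
43 105 89 65 49 44 58 79 100 108 109 108 109 111 113 peak 136.75
46 109 96 68 46 41 54 76 97 108 108 107 109 113 119 peak 136.5
49 107 93 65 43 43 52 68 84 96 101 102 104 118 131 peak 138.25
52 101 87 61 41 40 42 53 69 83 90 93 101 121 136 peak 139.75
55 92 78 58 43 39 36 42 56 69 77 78 90 110 129 peak 139.75
58 62 48 39 34 33 32 38 48 60 64 52 62 88 118 peak 137.25
61 34 22 21 21 23 25 38 60 93 94 60 45 60 93 peak 136.75
64 28 18 18 17 19 24 40 72 112 110 69 40 36 59 peak 136.75
67 34 24 25 31 33 39 49 76 108 107 77 48 34 44 peak 136.75
```

View pics/f.png

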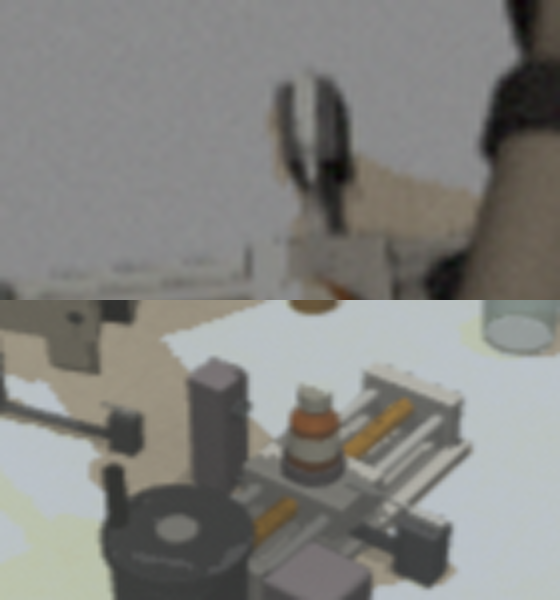

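The final picture shows the pointer in line with the index blade, the peg released on the outward side, and the gripper well clear above it. Handing in.

```bash
python3 -c "
from cell import robot
print(robot.hand_in(), robot.observe()['time'])"
```

```text
the job is handed in; nothing more can be done
the job is handed in; nothing more can be done
```

The carriage is wound back to the index with the slack taken up outward. The job is handed in at about 18 s of the 54 s allowed, and the hand-in reported no verdict.

- **Inward:** I pinched the crank knob at 12 N and wound the carriage in until its pointer was about 6.2 mm past the index.
- **Outward:** Winding back, I took up about 1.25 rad of slack. I then closed the last millimetre as an outward movement.
- **Pointer position:** Before letting go, the averaged top view put the pointer about 0.5 mm outward of the index, and the crank angle gave about 0.15 mm. Both are within the 2 mm limit.
- **Slack side:** The crank angle puts the knob about 28 mm out in the collar's frame, against the 5.5 mm needed. This is worked out, not measured.
- **Release:** The tool force dropped to about zero when I opened the fingers, and I lifted them about 12 cm clear. The last picture shows the blades in line. The arm's shadow lay on the pointer by then, so I could not repeat the fine measurement. The left edge of its brightness profile looked unchanged.

The wrist force stayed at about 8 N or less at every reading. I planned around the bystanders and look-alikes and felt no contact, but I did not measure their positions again at the end.

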